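# Follow the orange-capped vial on a coasting vial carousel

### The arm

A 7-joint arm with a two-finger parallel gripper is mounted at the origin on the work surface. World frame = base frame: x ahead of the robot, y to its left, z up, the work surface at z = 0. Lengths are in m, angles in rad, forces in N, time in s.
With the tool pointing down it reaches from about 0.4 to 0.85 m from the base axis. Payload 10.4 kg.
Tool frame: the origin (TCP) lies between the finger pads, 19 mm behind the fingertips; this is the grasp point; z points along the fingers, y is the line along which they close (so a half turn about z gives the same grasp; the last joint's range is limited). The gripper opens to 87 mm and grips with 3 to 60 N. Pads are 19 mm wide; open, the fingers measure 117 mm over their backs; the gripper's body (75 mm by 190 mm) begins 51 mm behind the grasp point.
Start: joints at [-1.299, 0.332, -0.065, 1.46, 0.022, 1.35, -0.088], TCP at [0.182, 0.598, 0.241] pointing down, gripper open.
Joint ranges: [-2.6, 2.6], [-0.5, 2.12], [-1.47, 1.34], [0.16, 2.42], [-1.27, 4.41], [0.06, 2.06], [-2.6, 2.6]. Speed limits (rad/s): [2.22, 2.22, 2.79, 2.79, 3.14, 3.14, 3.14].

### API

Orientations are given as a unit quaternion [x, y, z, w].
In Python, from bench import r gives the robot as it stands.
- The arm moves only by the tool play_rows, never from a script. Its arguments are lists of equal length, an entry for each row: "claw": the closure, from 0 (fully open) to 1 (shut); "delta_pos": the shift along the tool's x, y, z scaled (see below), a list of three; "delta_rot": the turn, a rotation vector about the tool's x, y, z scaled (see below), a list of three. A call has 1 to 8 rows; each row shifts and turns the commanded pose from where the row before left it, along the tool's axes as they then stand; what a row does not reach is not made up. The controller multiplies each number of a shift by 200 mm and each number of a turn by pi rad. A row lasts 1/10 s, in which the tool goes at most 50 mm and 8.59 degrees, less where a joint would pass 70% of its speed; a pose out of reach is approached as far as the arm can. A call with a number of a shift or a turn outside -1 to 1 is refused whole. A call with a gripper value outside its range is refused whole. The fingers move at their own pace and stop on an object; "squeeze" is the grip in N (left out, the last holds). Time passes only in rows, so rows that do not move let the fingers close. It gives the time, the measured TCP pose, the force, the opening and the grip force at its end, in the units of the state.
- r.read_state(): the state, without advancing time (a new reading comes with each control period).
- r.camera(name): name is "side" or "top"; returns a dict with "pixels" (400x640x3 uint8, red, green, blue), "camera_matrix" (3x3 intrinsics, pixels), "cam_to_world" (4x4, takes a point from camera to world coordinates). Camera axes: x right, y up, looking along -z (the intrinsics and any distortion apply to the point x, -y, -z); pixel columns grow to the right and rows downward; lengths in m; the calibration is good to about 2 mm. A picture is of the moment at which its call begins. There is no depth.
- r.close_job(): hands the job in; it is judged then, once.
The state is a dict: "time": time; "joint_positions": joint angles; "joint_vel": joint speeds; "joint_torque": joint torques, N m; "ee_pos": TCP position; "eef_rot": TCP orientation; "ft_force": force on the tool from outside, world axes, zero at the start; "torque": the same for the moment, N m; "width": finger opening in m; "grip_force": force on a finger pad.
Only numpy, scipy, OpenCV 4.12 (cv2) and the standard library are available. Lean on these libraries where they do the work, as an engineer would, in place of code of your own. Each camera call takes 0.05 s, during which the arm holds its last target. There are 200 camera calls.

### The job

Give the vial carousel a gentle push by its black upright handle, either way round, so that it coasts freely at about one turn in six to ten seconds. While it coasts, do the in-motion cap check: keep the gripper straight above the orange-capped vial, fingertips some two to five centimetres over the cap and touching nothing, and travel along with it for at least four seconds without a break while it is still clearly turning. Never spin the carousel faster than a turn in four seconds, never touch the orange vial or disturb the jar and the bottle beside it, and finish once the carousel has come to rest.

Things in the scene. Friction and masses are not known exactly. Their poses are not given: they have to be found in the camera images.
- carousel_base: Foot of the vial carousel: grey, round, 170 mm across, fixed to the bench; origin on the bench at the vertical turning axis. It carries the rotor: a white disc 280 mm across (top 42 mm above the bench) with nine places on a circle of 105 mm radius, 40 degrees apart: the black handle, the orange-capped vial and seven white-capped vials of the same size, all clipped in.
- hub_top (a point): Top of the steel pin on the black hub (52 mm across) at the middle of the rotor, on the turning axis, 78 mm above the bench. Nominal rotor: 1.64 kg, moment of inertia about the axis 0.0158 kg m2 (varies by about 20 percent); bearing friction 0.0009 N m plus 0.0002 N m s/rad, so it loses some 0.05 to 0.1 rad/s each second when free.
- carousel (a joint): Angle of the rotor in rad, growing counter-clockwise seen from above; it turns on without stops and starts at rest. At angle a the handle stands in the world direction a from the axis (x = cos a, y = sin a) and the orange vial in the direction a - 2.094 rad (120 degrees clockwise of the handle).
- handle_top (a point): Centre of the top face of the black upright handle on the carousel: a fixed round post 22 mm across, 105 mm from the axis; its top is 185 mm above the bench, and from 110 mm up it stands clear above the vials.
- orange_cap (a point): Centre of the top face of the orange cap, 108 mm above the bench, 105 mm from the axis. The vial is glass, 28 mm across, cap 32 mm across and 16 mm high; all caps have the same height. Moves in a circle as the carousel turns.
- jar: Loose bystander: glass jar with brass-coloured lid, 84 mm across, 110 mm high, origin under its centre. Leave alone.
- bottle: Loose bystander: small clear bottle with white cap, 44 mm across, 90 mm high, origin under its centre. Leave alone.
- orange_vial: The orange-capped vial, free to spin stiffly about its own upright centre line in its clip; its origin lies on its centre line 34 mm above the bench, 74 mm below point orange_cap.

How it is judged:
On the way, in this order (a step that is already met when the one before it is completed fails the run):
1. the carousel coasts freely, untouched, faster than 0.5 rad/s ((velocity of joint carousel above 0.5 rad/s or velocity of joint carousel below -0.5 rad/s) and contact force between each of the fingers, the arm and carousel_base below 0.3 N), for 0.3 s.
2. the TCP stays within 20 mm (horizontally) of the orange cap's centre, 22 to 85 mm above the cap, touching nothing of the carousel, for 4 s while it turns freely at more than 0.2 rad/s (horizontal distance between the grasp point and orange_cap below 0.02 m and z of the grasp point in the frame of orange_cap between 0.022 and 0.085 m and (velocity of joint carousel above 0.2 rad/s or velocity of joint carousel below -0.2 rad/s) and contact force between each of the fingers, the arm and carousel_base below 0.3 N), for 4 s.
At the end, for the whole second after the job is handed in: The carousel is at rest (under 0.03 rad/s), untouched, and the jar and the bottle are within 30 mm of where they were (velocity of joint carousel between -0.03 and 0.03 rad/s and distance of each of jar, bottle from where it was at the start of the episode below 0.03 m).
It fails at once if the carousel is spun faster than 1.6 rad/s (about a turn in four seconds) (velocity of joint carousel above 1.6 rad/s or velocity of joint carousel below -1.6 rad/s).
It fails at once if the carousel is pushed or knocked with more than 25 N (contact force between any of the fingers, the arm and carousel_base above 25 N).
It fails at once if the orange vial is touched (more than 1 N) (contact force between any of the fingers, the arm and orange_vial above 1 N).
It fails at once if a bystander is moved by more than 30 mm (distance of any of jar, bottle from where it was at the start of the episode above 0.03 m).
It also fails if it takes over 72 s, if anything falls off the work surface, if the arm or the gripper's body presses on something with over 40 N, if the wrist force passes 120 N, or if a joint passes its speed limit or range.

## Working session

There is one attempt and no reset: what is moved stays moved. The work goes in short steps, Python scripts to look and compute and a tool call to move; the robot and the scene stay as the last step left them, time stands still between calls to the robot, and variables do not carry over. Pictures are saved under pics/ and viewed, at most 10 in all, crops included, and the job is handed in when it is done.

Besides the shell and the picture viewer there is one more tool, called as name(argument=value, ...), one argument or row to a line, values as JSON. play_rows: Moves the arm, as the interface text tells. Shifts and turns lie within -1 to 1; 1 stands for 200 mm of shift or pi rad of turn. Its arguments: {"type":"object","properties":{"claw":{"type":"array"},"delta_pos":{"type":"array"},"delta_rot":{"type":"array"},"squeeze":{"type":"number"}},"required":["claw","delta_pos","delta_rot"]}

```bash
ls; mkdir -p pics; python3 - <<'E'
from bench import r
import cv2,numpy as np
s=r.read_state(); print(s)
a=r.camera("top");b=r.camera("side")
for n,c in(("top",a),("side",b)):
    print(c["camera_matrix"].tolist(),np.round(c["cam_to_world"],4).tolist(),[k for k in c])
    cv2.imwrite(f"pics/{n}0.png",c["pixels"][...,::-1])
E
```

```text
pics
{'time': 0.0, 'joint_positions': array([-1.29862981,  0.33287355, -0.06469517,  1.46093958,  0.02159996,
        1.34989312, -0.08849652]), 'joint_vel': array([ 6.68017067e-04,  1.11058385e-03,  1.03625309e-03, -2.08769441e-03,
        2.18393664e-03, -1.51067978e-03, -4.91637604e-05]), 'joint_torque': array([-1.56473183e-03, -6.23253322e+01,  2.36337713e-02, -3.89908469e+01,
       -6.14277623e-02,  3.95833421e-02,  1.34241718e-04]), 'ee_pos': array([0.18147569, 0.59769834, 0.24045369]), 'eef_rot': array([ 1.46840410e-01,  9.89159942e-01, -7.05523148e-04, -7.08191510e-05]), 'ft_force': array([-0.18040894,  0.88025084,  0.3666574 ]), 'torque': array([ 0.0335834 , -0.00265227,  0.01473724]), 'grip_force': 0.0, 'width': 0.087004375789669}
[[373.3980343511327, 0.0, 321.2070416927396], [0.0, 373.3980343511327, 202.56731544942195], [0.0, 0.0, 1.0]] [[0.0005, 0.9935, -0.1134, 0.4808], [-0.9998, -0.0017, -0.0192, -0.0014], [-0.0192, 0.1134, 0.9934, 1.0996], [0.0, 0.0, 0.0, 1.0]] ['pixels', 'camera_matrix', 'cam_to_world']
[[363.3314693104636, 0.0, 323.3762168469824], [0.0, 363.3314693104636, 204.6114003018239], [0.0, 0.0, 1.0]] [[0.9977, 0.0275, -0.0623, 0.5175], [-0.0655, 0.6346, -0.7701, -0.8157], [0.0184, 0.7724, 0.6349, 0.7948], [0.0, 0.0, 0.0, 1.0]] ['pixels', 'camera_matrix', 'cam_to_world']
```

View pics/top0.png

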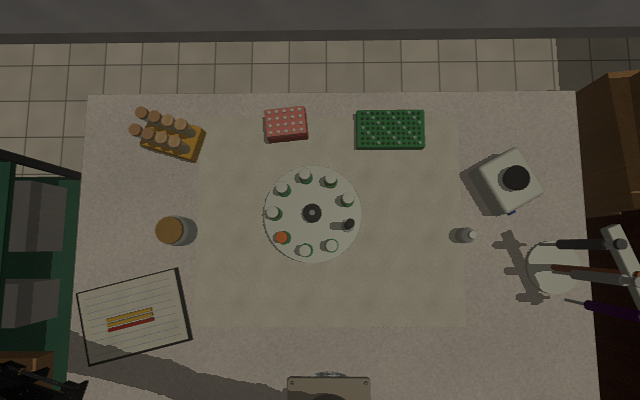

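View pics/side0.png

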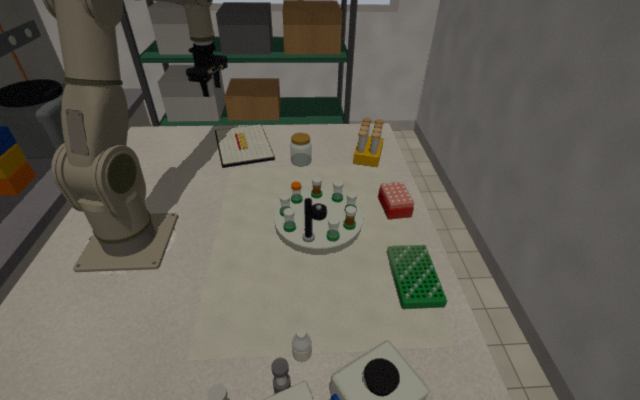

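The top view shows the hub pin near (312,213), the handle top near (349,224) and the orange cap near (282,237). In the side view the hub is near (319,212), the handle top near (308,201) and the orange cap near (296,186). The jar is to the left of the carousel (+y) and the bottle to the right (-y), both well clear.

```bash
cat > h.py <<'E'
import numpy as np,cv2
from bench import r
def ray(c,u,v):
    K=c["camera_matrix"];T=c["cam_to_world"]
    d=np.array([(u-K[0,2])/K[0,0],-(v-K[1,2])/K[1,1],-1.]);return T[:3,3],T[:3,:3]@d
def onz(c,u,v,z):
    o,d=ray(c,u,v);return o+d*(z-o[2])/d[2]
def tri(c1,p1,c2,p2):
    o1,d1=ray(c1,*p1);o2,d2=ray(c2,*p2)
    t=np.linalg.lstsq(np.c_[d1,-d2],o2-o1,rcond=None)[0]
    a,b=o1+d1*t[0],o2+d2*t[1];return (a+b)/2,np.linalg.norm(a-b)
def orange(c,box):
    hsv=cv2.cvtColor(c["pixels"],cv2.COLOR_RGB2HSV)
    m=cv2.inRange(hsv,(4,150,90),(14,255,255));x0,x1,y0,y1=box
    z=np.zeros_like(m);z[y0:y1,x0:x1]=m[y0:y1,x0:x1]
    n,l,st,ce=cv2.connectedComponentsWithStats(z)
    if n<2:return None
    i=1+np.argmax(st[1:,4]);return ce[i],st[i]
E
python3 - <<'E'
from h import *
a=r.camera("top");b=r.camera("side")
oa=orange(a,(255,370,160,265));ob=orange(b,(265,375,165,250));print(oa,ob)
o=tri(a,oa[0],b,ob[0]);print("orange tri",o, onz(a,*oa[0],.107))
print("hub",tri(a,(312,212.5),b,(319,206)),onz(a,312,212.5,.078))
print("handle",tri(a,(349,223.5),b,(308,201)),onz(a,349,223.5,.185))
print("jar",onz(a,170,230,.11),"bottle",onz(a,456,235,.09))
A=cv2.resize(a["pixels"][155:270,255:370,::-1],None,fx=5,fy=5,interpolation=cv2.INTER_CUBIC)
B=cv2.resize(b["pixels"][165:255,265:375,::-1],None,fx=5,fy=5,interpolation=cv2.INTER_CUBIC)
cv2.imwrite("pics/a1.png",A);cv2.imwrite("pics/b1.png",B)
E
```

```text
(array([281.0776699, 236.9223301]), array([276, 232,  11,  11, 103], dtype=int32)) (array([295.76785714, 185.78571429]), array([292, 182,   9,   9,  56], dtype=int32))
orange tri (array([0.50303468, 0.12505399, 0.1005109 ]), np.float64(0.000636123535642368)) [0.50257456 0.12422072 0.107     ]
hub (array([0.57165195, 0.04347869, 0.08123285]), np.float64(0.003767486158669787)) [0.57004342 0.04359976 0.078     ]
handle (array([ 0.53565096, -0.05207682,  0.17921797]), np.float64(0.0034557390994361895)) [ 0.53358701 -0.05178665  0.185     ]
jar [0.52087121 0.42093211 0.11      ] bottle [ 0.50810817 -0.34281711  0.09      ]
```

View pics/a1.png

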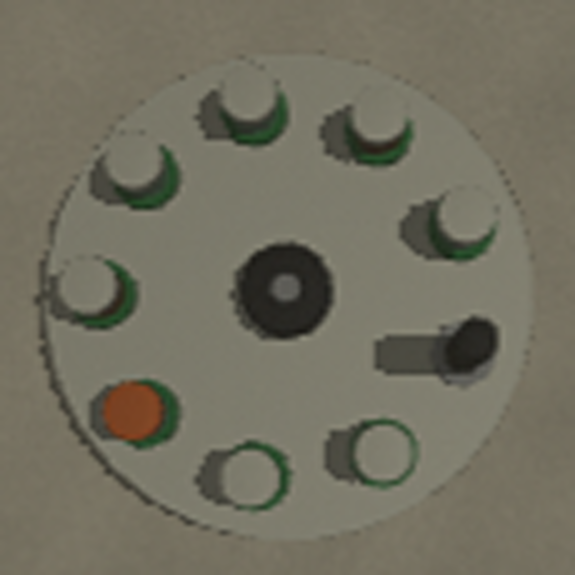

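View pics/b1.png

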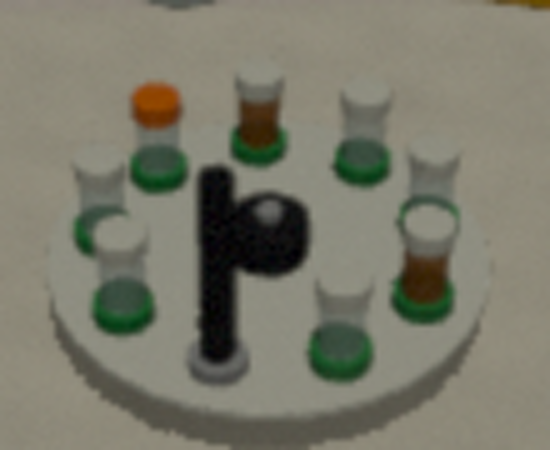

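```bash
cat >> h.py <<'E'
from scipy.spatial.transform import Rotation as Ro
C=np.array([.570,.0432]); RAD=.105
def ang(p): return np.arctan2(p[1]-C[1],p[0]-C[0])
def H(a): return C+RAD*np.array([np.cos(a),np.sin(a)])
def tool(): 
    s=r.read_state();return s,Ro.from_quat(s["eef_rot"])
def delta(target):
    s,R=tool();return R.inv().apply(np.array(target)-s["ee_pos"])/.2
E
python3 - <<'E'
from h import *
s,R=tool();n=-R.as_matrix()[:2,0];a0=np.radians(-110.2)
t=H(a0)-.045*n;print(n,t,H(a0));d=delta([*t,.24]);print(d,np.linalg.norm(d)/.25)
E
```

```text
[ 0.95686075 -0.29054691] [ 0.49068496 -0.04226716] [ 0.53374369 -0.05534177]
[-2.40904673 -2.61340024  0.00611025] 14.217400212034514
```

play_rows(
  claw=[1, 1, 1, 1, 1, 1, 1, 1],
  delta_pos=[
    [-0.15, -0.163, 0],
    [-0.15, -0.163, 0],
    [-0.15, -0.163, 0],
    [-0.15, -0.163, 0],
    [-0.15, -0.163, 0],
    [-0.15, -0.163, 0],
    [-0.15, -0.163, 0],
    [-0.15, -0.163, 0],
  ],
  delta_rot=[
    [0, 0, 0],
    [0, 0, 0],
    [0, 0, 0],
    [0, 0, 0],
    [0, 0, 0],
    [0, 0, 0],
    [0, 0, 0],
    [0, 0, 0],
  ],
)

```text
time: 1.0
ee_pos: [0.3359, 0.277, 0.2413]
eef_rot: [0.147, 0.989, 0.0, -0.0]
ft_force: [1.2, 0.4, -0.8]
width: 0.031
grip_force: 0.0
```

play_rows(
  claw=[1, 1, 1, 1, 1, 1, 1, 1],
  delta_pos=[
    [-0.15, -0.163, 0],
    [-0.15, -0.163, 0],
    [-0.15, -0.163, 0],
    [-0.15, -0.163, 0],
    [-0.15, -0.163, 0],
    [-0.15, -0.163, 0],
    [-0.15, -0.163, 0],
    [0, 0, 0],
  ],
  delta_rot=[
    [0, 0, 0],
    [0, 0, 0],
    [0, 0, 0],
    [0, 0, 0],
    [0, 0, 0],
    [0, 0, 0],
    [0, 0, 0],
    [0, 0, 0],
  ],
)

```text
time: 1.8
ee_pos: [0.4714, -0.0063, 0.2415]
eef_rot: [0.151, 0.989, -0.001, 0.001]
ft_force: [-0.5, -0.2, 0.6]
width: 0.0004
grip_force: 0.0
```

```bash
python3 - <<'E'
from h import *
s,R=tool();n=-R.as_matrix()[:2,0];a0=np.radians(-110.2)
t=H(a0)-.045*n;print(s["time"],s["ee_pos"],s["width"],R.as_matrix().round(3),t,delta([*t,.16]))
E
```

```text
1.8 [ 0.4713884  -0.00631262  0.24148577] 0.000356479074957404 [[-0.955  0.298  0.001]
 [ 0.298  0.955 -0.001]
 [-0.002 -0.001 -1.   ]] [ 0.49078802 -0.04193261] [-0.14504145 -0.14069009  0.40779378]
```

play_rows(
  claw=[1, 1, 1, 1, 1, 1],
  delta_pos=[
    [-0.145, -0.141, 0],
    [0, 0, 0.14],
    [0, 0, 0.14],
    [0, 0, 0.128],
    [0, 0, 0],
    [0, 0, 0],
  ],
  delta_rot=[
    [0, 0, 0],
    [0, 0, 0],
    [0, 0, 0],
    [0, 0, 0],
    [0, 0, 0],
    [0, 0, 0],
  ],
)

```text
time: 2.4
ee_pos: [0.4897, -0.0359, 0.1602]
eef_rot: [0.147, 0.989, -0.0, -0.0]
ft_force: [0.7, 0.3, 0.2]
width: 0.0008
grip_force: 0.0
```

```bash
python3 - <<'E'
from h import *
c=r.camera("side");d=r.camera("top");cv2.imwrite("pics/c2.png",np.hstack([cv2.resize(x["pixels"][150:270,250:400,::-1],None,fx=2.6,fy=2.6,interpolation=cv2.INTER_CUBIC) for x in(c,d)]))
s,R=tool();n=-R.as_matrix()[:2,0];a0=np.radians(-110.2)
off=s["ee_pos"][:2]-H(a0);print(s["time"],s["ee_pos"],s["ft_force"],n,off@n, off@[-n[1],n[0]])
# push plan: travel s along arc; TCP=H(a)-d*n
prof=[.006,.006,.005,.003,.003,.003]; 
v=[.003,.004,.005,.006,.007,.008,.009,.0095,.0095]
a=a0
for q in v:
    p=H(a);a+=q/RAD;dd=R.inv().apply([*(H(a)-p),0])/.2;print(np.round(dd,4),np.degrees(a))
E
```

```text
2.5 [ 0.49044219 -0.03585112  0.16107844] [-0.33037457 -0.39992429  0.22760732] [ 0.95690748 -0.29038798] -0.047095377242637355 0.006076516839985625
[-0.015  -0.0007  0.    ] -108.56297772819765
[-0.02   -0.0002  0.    ] -106.38028136579452
[-0.025   0.0008  0.    ] -103.6519109127906
[-0.0299  0.0025  0.0001] -100.37786636918588
[-0.0346  0.0051  0.0001] -96.5581477349804
[-0.039   0.0087  0.0001] -92.19275501017412
[-0.043   0.0133  0.0001] -87.28168819476709
[-0.044   0.0179  0.0001] -82.09778433405964
[-0.0422  0.0218  0.0001] -76.9138804733522
```

View pics/c2.png

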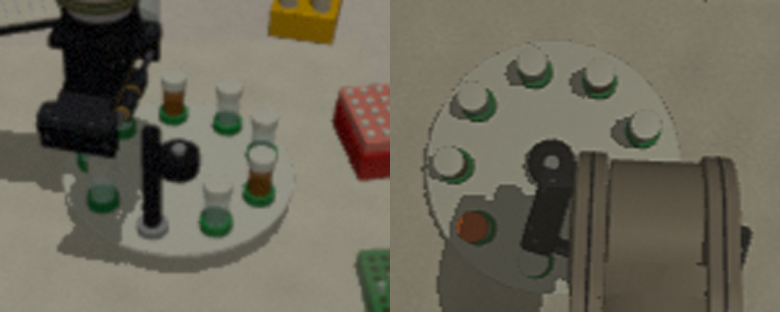

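The side view (left) shows a dark gripper block to the left of the handle, and the top view (right) shows the wrist hiding the handle. I'll project the fingertip and body points to see where the fingers are.

```bash
python3 - <<'E'
from h import *
c=r.camera("side")
def pr(p):
    T=np.linalg.inv(c["cam_to_world"]);q=T[:3,:3]@p+T[:3,3];K=c["camera_matrix"];return np.round([K[0,0]*q[0]/-q[2]+K[0,2],K[1,1]*-q[1]/-q[2]+K[1,2]],1)
s,R=tool()
for n,l in(("tcp",[0,0,0]),("tip",[0,0,.019]),("body",[0,0,-.051]),("body+",[0,.095,-.051]),("body-",[0,-.095,-.051]),("f",[0,-.015,.019])): print(n,pr(s["ee_pos"]+R.apply(l)))
cv2.imwrite("pics/c3.png",cv2.resize(c["pixels"][130:250,230:350,::-1],None,fx=5,fy=5,interpolation=cv2.INTER_CUBIC))
E
```

```text
tcp [290.8 202.9]
tip [291.1 208.2]
body [290.1 188.1]
body+ [299.9 168.8]
body- [278.7 210.5]
f [289.5 211.6]
```

View pics/c3.png

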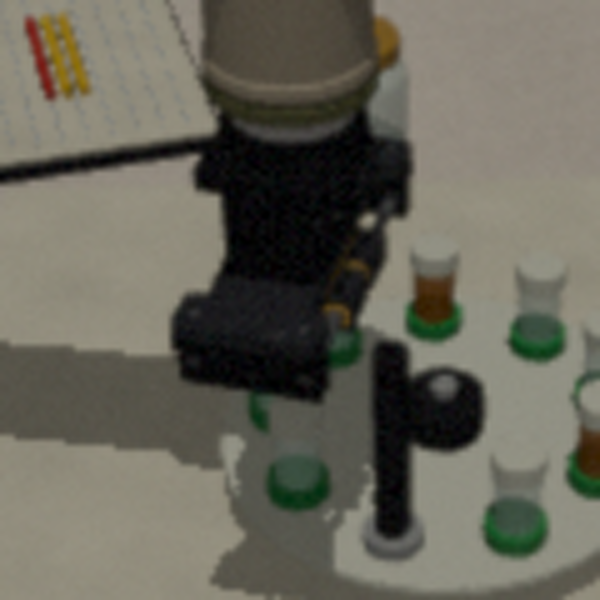

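play_rows(
  claw=[1, 1, 1, 1, 1, 1, 1, 1],
  delta_pos=[
    [-0.03, -0.03, 0],
    [-0.03, 0, 0],
    [-0.02, 0, 0],
    [-0.015, 0, 0],
    [-0.015, 0, 0],
    [-0.01, 0, 0],
    [-0.01, 0, 0],
    [-0.01, 0, 0],
  ],
  delta_rot=[
    [0, 0, 0],
    [0, 0, 0],
    [0, 0, 0],
    [0, 0, 0],
    [0, 0, 0],
    [0, 0, 0],
    [0, 0, 0],
    [0, 0, 0],
  ],
)

```text
time: 3.35
ee_pos: [0.5148, -0.0498, 0.1596]
eef_rot: [0.147, 0.989, 0.0, -0.0]
ft_force: [0.0, -0.2, -0.2]
width: 0.0002
grip_force: 0.0
```

```bash
python3 - <<'E'
from h import *
s,R=tool();n=-R.as_matrix()[:2,0];a0=np.radians(-110.2)
off=s["ee_pos"][:2]-H(a0);print(s["time"],s["ee_pos"],s["ft_force"],off@n, off@[-n[1],n[0]])
c=r.camera("top");o=orange(c,(255,370,160,265))
if o: print(o,np.degrees(ang(onz(c,*o[0],.107))))
E
```

```text
3.35 [ 0.51480879 -0.04984315  0.15959109] [ 0.02207238 -0.24228621 -0.2097446 ] -0.019715692201977712 -0.00023820052191297634
(array([278.2195122 , 236.29268293]), array([276, 232,   6,  10,  41], dtype=int32)) 126.56944894925748
```

play_rows(
  claw=[1, 1, 1, 1, 1, 1, 1, 1],
  delta_pos=[
    [-0.015, -0.001, 0],
    [-0.02, 0, 0],
    [-0.025, 0.001, 0],
    [-0.03, 0.003, 0],
    [-0.035, 0.005, 0],
    [-0.039, 0.009, 0],
    [-0.043, 0.013, 0],
    [-0.044, 0.018, 0],
  ],
  delta_rot=[
    [0, 0, 0],
    [0, 0, 0],
    [0, 0, 0],
    [0, 0, 0],
    [0, 0, 0],
    [0, 0, 0],
    [0, 0, 0],
    [0, 0, 0],
  ],
)

```text
time: 4.2
ee_pos: [0.5664, -0.0553, 0.1596]
eef_rot: [0.147, 0.989, 0.0, 0.0]
ft_force: [0.4, 0.9, 0.2]
width: 0.0007
grip_force: 0.0
```

play_rows(
  claw=[1, 1, 1],
  delta_pos=[
    [-0.042, 0.022, 0],
    [0, 0, 0],
    [0.05, 0, 0],
  ],
  delta_rot=[
    [0, 0, 0],
    [0, 0, 0],
    [0, 0, 0],
  ],
)

```text
time: 4.5
ee_pos: [0.5655, -0.0509, 0.1594]
eef_rot: [0.147, 0.989, -0.001, -0.0]
ft_force: [-0.4, 0.4, 0.2]
width: 0.0005
grip_force: 0.0
```

```bash
cat > look.py <<'E'
from h import *
import json,sys
def look(names=("top","side"),log="log.json"):
    try:L=json.load(open(log))
    except Exception:L=[]
    for n in names:
        t=r.read_state()["time"];c=r.camera(n)
        hsv=cv2.cvtColor(c["pixels"],cv2.COLOR_RGB2HSV);m=cv2.inRange(hsv,(4,150,40),(14,255,255))
        z=np.zeros_like(m);b=(255,370,160,265) if n=="top" else (265,375,165,250)
        z[b[2]:b[3],b[0]:b[1]]=m[b[2]:b[3],b[0]:b[1]]
        k,l,st,ce=cv2.connectedComponentsWithStats(z)
        if k<2: print(t,n,"none");continue
        i=1+np.argmax(st[1:,4]);p=onz(c,*ce[i],.107 if n=="top" else .102)
        rr=np.hypot(*(p[:2]-C));print(t,n,st[i].tolist(),p.round(4),"deg",np.degrees(ang(p)).round(1),"r",rr.round(4))
        L.append([t,ang(p),rr,int(st[i,4])])
    json.dump(L,open(log,"w"))
E
python3 - <<'E'
from look import *
s,R=tool();print(s["time"],s["ee_pos"],s["ft_force"])
look(("top","side","top","side"))
E
```

```text
4.5 [ 0.56547785 -0.05091204  0.15937046] [-0.43320072  0.44969425  0.21610034]
4.5 top [302, 245, 11, 12, 101] [0.4668 0.0553 0.107 ] deg 173.3 r 0.1039
4.55 side [279, 197, 10, 9, 72] [0.4667 0.0484 0.102 ] deg 177.1 r 0.1034
4.6 top [306, 246, 11, 11, 99] [0.4658 0.0455 0.107 ] deg 178.7 r 0.1042
4.65 side [279, 199, 10, 9, 73] [0.4666 0.039  0.102 ] deg -177.7 r 0.1035
```

```bash
python3 - <<'E'
from h import *
print(delta([*H(np.radians(255)),.16]),r.read_state()["time"])
E
```

```text
[ 0.09347785 -0.06935782 -0.00101692] 4.7
```

play_rows(
  claw=[1, 1, 1, 1, 1],
  delta_pos=[
    [0.045, -0.035, 0],
    [0.048, -0.034, 0],
    [0, 0, 0],
    [0, 0, 0],
    [0, 0, 0],
  ],
  delta_rot=[
    [0, 0, 0],
    [0, 0, 0],
    [0, 0, 0],
    [0, 0, 0],
    [0, 0, 0],
  ],
)

```text
time: 5.2
ee_pos: [0.5437, -0.0582, 0.1598]
eef_rot: [0.147, 0.989, 0.0, 0.0]
ft_force: [0.8, -0.9, -0.4]
width: 0.0002
grip_force: 0.0
```

```bash
cat >> look.py <<'E'
from scipy.optimize import curve_fit
def model(t,a,w,f,t0): # a + decel
    d=t-t0;return a+w*d-.5*f*d*d
def fit(t0=4.5,log="log.json",pr=True):
    L=np.array(json.load(open(log)));L=L[L[:,2]>.098];L=L[L[:,2]<.112];t=L[:,0];a=np.unwrap(L[:,1]%(2*np.pi))
    A=np.c_[np.ones_like(t),t-t0,-.5*(t-t0)**2]
    # prior decel .068+-.012
    A2=np.vstack([A/.012,[0,0,1/.012]]);b2=np.r_[a/.012,.068/.012]
    x=np.linalg.lstsq(A2,b2,rcond=None)[0]
    if pr: print("fit",x,"resid deg",np.degrees(a-A@x).round(1))
    return lambda tt:x[0]+x[1]*(tt-t0)-.5*x[2]*(tt-t0)**2
def plan(n,lag,z=.16,aim=None):
    f=fit();s,R=tool();t=s["time"];cmd=s["ee_pos"] if aim is None else np.array(aim)
    print("t",t,"tcp",s["ee_pos"].round(4),"tcp deg",np.degrees(ang(s["ee_pos"])).round(1),"orange deg",np.degrees(f(t)).round(1),"err mm",(1e3*(s["ee_pos"][:2]-H(f(t)))).round(1))
    Rm=Ro.from_quat([.1468,.98917,0,0])
    for k in range(1,n+1):
        p=np.array([*H(f(t+.1*k+lag)),z]);d=Rm.inv().apply(p-cmd)/.2;print(k,d.round(3).tolist(),np.degrees(f(t+.1*k)).round(1));cmd=cmd+Rm.apply(d.round(3))*.2
    print("final cmd",cmd.round(4).tolist())
E
python3 - <<'E'
from look import *
look(("top","side"));plan(8,.05)
E
```

```text
5.2 top [325, 241, 4, 9, 24] [0.4822 0.0036 0.107 ] deg -155.7 r 0.0963
5.25 side [284, 208, 11, 11, 69] [ 0.4821 -0.0136  0.102 ] deg -147.1 r 0.1046
fit [3.03426677 0.93569746 0.06830129] resid deg [-0.6  0.6 -0.5  0.5 -0.1]
t 5.3 tcp [ 0.5437 -0.0582  0.1596] tcp deg -104.5 orange deg 215.5 err mm [ 59.2 -40.5]
1 [0.285, 0.069, -0.002] 220.5
2 [-0.041, -0.021, 0.0] 225.5
3 [-0.041, -0.017, 0.0] 230.5
4 [-0.043, -0.014, 0.0] 235.4
5 [-0.043, -0.01, 0.0] 240.2
6 [-0.044, -0.006, 0.0] 245.1
7 [-0.044, -0.002, 0.0] 249.9
8 [-0.043, 0.001, 0.0] 254.6
final cmd [0.5464, -0.0591, 0.16]
```

play_rows(
  claw=[1, 1, 1, 1, 1, 1, 1, 1],
  delta_pos=[
    [0.22, 0.035, 0],
    [0.024, 0.013, 0],
    [-0.041, -0.017, 0],
    [-0.043, -0.014, 0],
    [-0.043, -0.01, 0],
    [-0.044, -0.006, 0],
    [-0.044, -0.002, 0],
    [-0.043, 0.001, 0],
  ],
  delta_rot=[
    [0, 0, 0],
    [0, 0, 0],
    [0, 0, 0],
    [0, 0, 0],
    [0, 0, 0],
    [0, 0, 0],
    [0, 0, 0],
    [0, 0, 0],
  ],
)

```text
time: 6.1
ee_pos: [0.547, -0.0598, 0.1594]
eef_rot: [0.147, 0.989, -0.0, -0.0]
ft_force: [0.3, -0.0, 0.2]
width: 0.0002
grip_force: 0.0
```

```bash
python3 - <<'E'
from look import *
print(r.read_state()["ee_pos"])
look(("side",));plan(8,.05,aim=[.5464,-.0591,.16])
E
```

```text
[ 0.54702898 -0.05979443  0.15940748]
6.1 side [305, 218, 10, 11, 94] [ 0.5411 -0.0562  0.102 ] deg -106.2 r 0.1035
fit [3.03544414 0.92848123 0.06970295] resid deg [-0.6  0.6 -0.5  0.5  0.2 -0.1]
t 6.15 tcp [ 0.5479 -0.0598  0.1595] tcp deg -102.1 orange deg 256.3 err mm [ 2.9 -1. ]
1 [-0.056, 0.007, 0.0] 260.9
2 [-0.041, 0.009, 0.0] 265.5
3 [-0.04, 0.012, 0.0] 270.1
4 [-0.038, 0.015, 0.0] 274.6
5 [-0.037, 0.018, 0.0] 279.1
6 [-0.035, 0.02, 0.0] 283.5
7 [-0.033, 0.023, 0.0] 287.9
8 [-0.031, 0.025, 0.0] 292.3
final cmd [0.6134, -0.0525, 0.16]
```

play_rows(
  claw=[1, 1, 1, 1, 1, 1, 1, 1],
  delta_pos=[
    [-0.05, 0.006, 0],
    [-0.041, 0.009, 0],
    [-0.04, 0.012, 0],
    [-0.038, 0.015, 0],
    [-0.037, 0.018, 0],
    [-0.035, 0.02, 0],
    [-0.033, 0.023, 0],
    [-0.031, 0.025, 0],
  ],
  delta_rot=[
    [0, 0, 0],
    [0, 0, 0],
    [0, 0, 0],
    [0, 0, 0],
    [0, 0, 0],
    [0, 0, 0],
    [0, 0, 0],
    [0, 0, 0],
  ],
)

```text
time: 6.95
ee_pos: [0.6126, -0.0521, 0.1596]
eef_rot: [0.147, 0.989, 0.0, -0.0]
ft_force: [0.3, 0.2, -0.6]
width: 0.0003
grip_force: 0.0
```

```bash
python3 - <<'E'
from look import *
print(r.read_state()["ee_pos"])
look(("side",));plan(8,.02)
E
```

```text
[ 0.61256643 -0.05213941  0.15958922]
6.95 side [329, 217, 11, 11, 92] [ 0.6102 -0.0532  0.102 ] deg -67.4 r 0.1044
fit [3.03517891 0.928707   0.06818244] resid deg [-0.6  0.6 -0.5  0.5  0.2 -0.2  0.1]
t 7.0 tcp [ 0.6134 -0.0512  0.1595] tcp deg -65.3 orange deg 294.7 err mm [-0.5  1. ]
1 [-0.038, 0.029, -0.002] 299.0
2 [-0.026, 0.03, -0.0] 303.3
3 [-0.023, 0.031, -0.0] 307.6
4 [-0.021, 0.032, -0.0] 311.8
5 [-0.018, 0.034, -0.0] 316.0
6 [-0.015, 0.034, -0.0] 320.1
7 [-0.013, 0.035, -0.0] 324.2
8 [-0.01, 0.036, -0.0] 328.2
final cmd [0.66, -0.0108, 0.1599]
```

Tracking is within 1 mm, so I'll continue.

play_rows(
  claw=[1, 1, 1, 1, 1, 1, 1, 1],
  delta_pos=[
    [-0.038, 0.029, 0],
    [-0.026, 0.03, 0],
    [-0.023, 0.031, 0],
    [-0.021, 0.032, 0],
    [-0.018, 0.034, 0],
    [-0.015, 0.034, 0],
    [-0.013, 0.035, 0],
    [-0.01, 0.036, 0],
  ],
  delta_rot=[
    [0, 0, 0],
    [0, 0, 0],
    [0, 0, 0],
    [0, 0, 0],
    [0, 0, 0],
    [0, 0, 0],
    [0, 0, 0],
    [0, 0, 0],
  ],
)

```text
time: 7.8
ee_pos: [0.6588, -0.0115, 0.1596]
eef_rot: [0.147, 0.989, 0.0, -0.0]
ft_force: [0.3, -1.5, -0.9]
width: 0.0004
grip_force: 0.0
```

```bash
python3 - <<'E'
from look import *
print(r.read_state()["ee_pos"])
look(("side",));plan(8,.02)
E
```

```text
[ 0.6588339  -0.01145732  0.15962438]
7.8 side [345, 207, 10, 10, 84] [ 0.6597 -0.0111  0.102 ] deg -31.2 r 0.1049
fit [3.03523768 0.92660631 0.06544516] resid deg [-0.6  0.6 -0.5  0.5  0.2 -0.2 -0.1  0.1]
t 7.85 tcp [ 0.6593 -0.0099  0.1595] tcp deg -30.7 orange deg 330.7 err mm [-2.3 -1.7]
1 [-0.016, 0.055, -0.002] 334.8
2 [-0.004, 0.037, -0.0] 338.8
3 [-0.001, 0.036, -0.0] 342.7
4 [0.002, 0.036, -0.0] 346.6
5 [0.004, 0.035, -0.0] 350.5
6 [0.006, 0.035, -0.0] 354.4
7 [0.008, 0.033, -0.0] 358.2
8 [0.011, 0.033, -0.0] 361.9
final cmd [0.6748, 0.0481, 0.1599]
```

play_rows(
  claw=[1, 1, 1, 1, 1, 1, 1, 1],
  delta_pos=[
    [-0.016, 0.053, 0],
    [-0.004, 0.037, 0],
    [-0.001, 0.036, 0],
    [0.002, 0.036, 0],
    [0.004, 0.035, 0],
    [0.006, 0.035, 0],
    [0.008, 0.033, 0],
    [0.011, 0.033, 0],
  ],
  delta_rot=[
    [0, 0, 0],
    [0, 0, 0],
    [0, 0, 0],
    [0, 0, 0],
    [0, 0, 0],
    [0, 0, 0],
    [0, 0, 0],
    [0, 0, 0],
  ],
)

```text
time: 8.65
ee_pos: [0.6739, 0.0461, 0.1597]
eef_rot: [0.147, 0.989, 0.0, 0.0]
ft_force: [-0.4, -1.4, 0.5]
width: 0.0002
grip_force: 0.0
```

```bash
python3 - <<'E'
from look import *
print(r.read_state()["ee_pos"])
look(("side",));plan(8,.02)
E
```

```text
[0.67390838 0.04614217 0.15966294]
8.65 side [348, 195, 10, 9, 78] [0.6765 0.0478 0.102 ] deg 2.5 r 0.1066
fit [3.03555343 0.9242203  0.06348335] resid deg [-0.6  0.6 -0.5  0.5  0.3 -0.2 -0.1 -0.1  0.1]
t 8.7 tcp [0.6739 0.0479 0.1595] tcp deg 2.6 orange deg 364.2 err mm [-0.9 -3.1]
1 [0.017, 0.054, -0.002] 368.0
2 [0.015, 0.03, -0.0] 371.7
3 [0.018, 0.029, -0.0] 375.4
4 [0.019, 0.027, -0.0] 379.0
5 [0.02, 0.026, -0.0] 382.6
6 [0.022, 0.024, -0.0] 386.2
7 [0.023, 0.023, -0.0] 389.7
8 [0.024, 0.021, -0.0] 393.2
final cmd [0.6572, 0.1018, 0.1599]
```

play_rows(
  claw=[1, 1, 1, 1, 1, 1, 1, 1],
  delta_pos=[
    [0.016, 0.053, 0],
    [0.015, 0.03, 0],
    [0.018, 0.029, 0],
    [0.019, 0.027, 0],
    [0.02, 0.026, 0],
    [0.022, 0.024, 0],
    [0.023, 0.023, 0],
    [0.024, 0.021, 0],
  ],
  delta_rot=[
    [0, 0, 0],
    [0, 0, 0],
    [0, 0, 0],
    [0, 0, 0],
    [0, 0, 0],
    [0, 0, 0],
    [0, 0, 0],
    [0, 0, 0],
  ],
)

```text
time: 9.5
ee_pos: [0.6571, 0.0998, 0.1597]
eef_rot: [0.147, 0.989, 0.0, 0.0]
ft_force: [0.7, -0.4, 0.0]
width: 0.0008
grip_force: 0.0
```

```bash
python3 - <<'E'
from look import *
print(r.read_state()["ee_pos"])
look(("side",));plan(8,.02)
E
```

```text
[0.65711863 0.09976216 0.15965868]
9.5 side [340, 184, 10, 9, 73] [0.6582 0.1036 0.102 ] deg 34.4 r 0.1069
fit [3.03647845 0.91951298 0.06047236] resid deg [-0.7  0.5 -0.5  0.5  0.4 -0.  -0.  -0.2 -0.3  0.3]
t 9.55 tcp [0.6567 0.101  0.1596] tcp deg 33.7 orange deg 395.9 err mm [ 1.6 -3.7]
1 [0.044, 0.037, -0.002] 399.4
2 [0.027, 0.017, -0.0] 402.8
3 [0.028, 0.015, -0.0] 406.3
4 [0.028, 0.012, -0.0] 409.6
5 [0.029, 0.012, -0.0] 413.0
6 [0.029, 0.009, -0.0] 416.3
7 [0.029, 0.007, -0.0] 419.6
8 [0.03, 0.006, -0.0] 422.9
final cmd [0.6167, 0.1372, 0.16]
```

play_rows(
  claw=[1, 1, 1, 1, 1, 1, 1, 1],
  delta_pos=[
    [0.044, 0.037, 0],
    [0.027, 0.017, 0],
    [0.028, 0.015, 0],
    [0.028, 0.012, 0],
    [0.029, 0.012, 0],
    [0.029, 0.009, 0],
    [0.029, 0.007, 0],
    [0.03, 0.006, 0],
  ],
  delta_rot=[
    [0, 0, 0],
    [0, 0, 0],
    [0, 0, 0],
    [0, 0, 0],
    [0, 0, 0],
    [0, 0, 0],
    [0, 0, 0],
    [0, 0, 0],
  ],
)

```text
time: 10.35
ee_pos: [0.6169, 0.1356, 0.1596]
eef_rot: [0.147, 0.989, 0.0, -0.0]
ft_force: [-0.6, 0.4, 0.6]
width: 0.0004
grip_force: 0.0
```

```bash
python3 - <<'E'
from look import *
print(r.read_state()["ee_pos"])
look(("side",));plan(8,.02)
E
```

```text
[0.6169419  0.1356245  0.15962082]
10.35 side [327, 178, 9, 9, 68] [0.6175 0.1382 0.102 ] deg 63.4 r 0.1062
fit [3.03695279 0.91765311 0.05948341] resid deg [-0.7  0.5 -0.5  0.5  0.4  0.   0.  -0.1 -0.4  0.1  0.2]
t 10.4 tcp [0.6163 0.1363 0.1596] tcp deg 63.5 orange deg 424.9 err mm [ 1.8 -1.9]
1 [0.047, 0.011, -0.002] 428.1
2 [0.029, 0.001, 0.0] 431.3
3 [0.029, -0.0, 0.0] 434.5
4 [0.028, -0.002, 0.0] 437.6
5 [0.028, -0.003, 0.0] 440.7
6 [0.028, -0.005, 0.0] 443.8
7 [0.027, -0.006, 0.0] 446.8
8 [0.026, -0.008, 0.0] 449.8
final cmd [0.5693, 0.1481, 0.16]
```

play_rows(
  claw=[1, 1, 1, 1, 1, 1, 1, 1],
  delta_pos=[
    [0.047, 0.011, 0],
    [0.029, 0.001, 0],
    [0.029, 0, 0],
    [0.028, -0.002, 0],
    [0.028, -0.003, 0],
    [0.028, -0.005, 0],
    [0.027, -0.006, 0],
    [0.026, -0.008, 0],
  ],
  delta_rot=[
    [0, 0, 0],
    [0, 0, 0],
    [0, 0, 0],
    [0, 0, 0],
    [0, 0, 0],
    [0, 0, 0],
    [0, 0, 0],
    [0, 0, 0],
  ],
)

```text
time: 11.2
ee_pos: [0.5699, 0.1472, 0.1597]
eef_rot: [0.147, 0.989, 0.0, 0.0]
ft_force: [0.5, -0.2, 0.2]
width: 0.0004
grip_force: 0.0
```

```bash
python3 - <<'E'
from look import *
print(r.read_state()["ee_pos"])
look(("side",));plan(8,.02)
E
```

```text
[0.56993091 0.14724772 0.1596646 ]
11.2 side [312, 177, 9, 8, 64] [0.5688 0.1494 0.102 ] deg 90.7 r 0.1062
fit [3.03777287 0.91504195 0.05829   ] resid deg [-0.8  0.5 -0.5  0.4  0.5  0.1  0.1 -0.1 -0.4 -0.  -0.2  0.3]
t 11.25 tcp [0.5693 0.1473 0.1596] tcp deg 90.4 orange deg 451.9 err mm [ 2.7 -0.9]
1 [0.045, -0.011, -0.002] 454.8
2 [0.024, -0.011, 0.0] 457.8
3 [0.024, -0.012, 0.0] 460.7
4 [0.023, -0.013, 0.0] 463.5
5 [0.022, -0.014, 0.0] 466.4
6 [0.021, -0.015, 0.0] 469.2
7 [0.02, -0.015, 0.0] 472.0
8 [0.019, -0.017, 0.0] 474.7
final cmd [0.5252, 0.1381, 0.16]
```

About 5.5 s of tracking is done. I'll lift clear and wait for the carousel to stop.

play_rows(
  claw=[1, 1, 1, 1, 1, 1, 1, 1],
  delta_pos=[
    [0, 0, -0.15],
    [0, 0, -0.2],
    [0, 0, -0.2],
    [0, 0, 0],
    [0, 0, 0],
    [0, 0, 0],
    [0, 0, 0],
    [0, 0, 0],
  ],
  delta_rot=[
    [0, 0, 0],
    [0, 0, 0],
    [0, 0, 0],
    [0, 0, 0],
    [0, 0, 0],
    [0, 0, 0],
    [0, 0, 0],
    [0, 0, 0],
  ],
)

```text
time: 12.05
ee_pos: [0.57, 0.1471, 0.2687]
eef_rot: [0.147, 0.989, -0.0, -0.001]
ft_force: [0.6, -0.2, 0.4]
width: 0.0005
grip_force: 0.0
```

```bash
python3 - <<'E'
from look import *
for i in range(14):
    for _ in range(18): r.camera("side")if i<7 and _%2==0 else None
    if i<7: look(("side",))
E
```

```text
12.5 side [292, 181, 9, 9, 56] [0.5035 0.1249 0.102 ] deg 129.2 r 0.1054
13.0 side [286, 185, 10, 9, 61] [0.4875 0.107  0.102 ] deg 142.3 r 0.1043
13.5 side [283, 189, 9, 9, 58] [0.4762 0.0852 0.102 ] deg 155.9 r 0.1028
14.0 side [280, 193, 10, 9, 60] [0.4688 0.0655 0.102 ] deg 167.6 r 0.1036
14.5 side [279, 197, 10, 9, 56] [0.4664 0.0454 0.102 ] deg 178.8 r 0.1036
15.0 side [280, 200, 10, 11, 62] [0.4684 0.0267 0.102 ] deg -170.8 r 0.1029
15.5 side [281, 204, 10, 10, 66] [0.4725 0.0108 0.102 ] deg -161.6 r 0.1028
```

play_rows(
  claw=[1, 1, 1, 1, 1, 1, 1, 1],
  delta_pos=[
    [0, 0, 0],
    [0, 0, 0],
    [0, 0, 0],
    [0, 0, 0],
    [0, 0, 0],
    [0, 0, 0],
    [0, 0, 0],
    [0, 0, 0],
  ],
  delta_rot=[
    [0, 0, 0],
    [0, 0, 0],
    [0, 0, 0],
    [0, 0, 0],
    [0, 0, 0],
    [0, 0, 0],
    [0, 0, 0],
    [0, 0, 0],
  ],
)

```text
time: 16.35
ee_pos: [0.5704, 0.1472, 0.2696]
eef_rot: [0.147, 0.989, 0.0, -0.0]
ft_force: [-0.1, -0.8, 0.1]
width: 0.0002
grip_force: 0.0
```

play_rows(
  claw=[1, 1, 1, 1, 1, 1, 1, 1],
  delta_pos=[
    [0, 0, 0],
    [0, 0, 0],
    [0, 0, 0],
    [0, 0, 0],
    [0, 0, 0],
    [0, 0, 0],
    [0, 0, 0],
    [0, 0, 0],
  ],
  delta_rot=[
    [0, 0, 0],
    [0, 0, 0],
    [0, 0, 0],
    [0, 0, 0],
    [0, 0, 0],
    [0, 0, 0],
    [0, 0, 0],
    [0, 0, 0],
  ],
)

```text
time: 17.15
ee_pos: [0.5704, 0.1473, 0.2696]
eef_rot: [0.147, 0.989, 0.0, 0.0]
ft_force: [0.3, 0.2, 0.4]
width: 0.0006
grip_force: 0.0
```

play_rows(
  claw=[1, 1, 1, 1, 1, 1, 1, 1],
  delta_pos=[
    [0, 0, 0],
    [0, 0, 0],
    [0, 0, 0],
    [0, 0, 0],
    [0, 0, 0],
    [0, 0, 0],
    [0, 0, 0],
    [0, 0, 0],
  ],
  delta_rot=[
    [0, 0, 0],
    [0, 0, 0],
    [0, 0, 0],
    [0, 0, 0],
    [0, 0, 0],
    [0, 0, 0],
    [0, 0, 0],
    [0, 0, 0],
  ],
)

```text
time: 17.95
ee_pos: [0.5704, 0.1472, 0.2696]
eef_rot: [0.147, 0.989, 0.0, -0.0]
ft_force: [-0.2, -0.1, -0.2]
width: 0.0004
grip_force: 0.0
```

play_rows(
  claw=[1, 1, 1, 1, 1, 1, 1, 1],
  delta_pos=[
    [0, 0, 0],
    [0, 0, 0],
    [0, 0, 0],
    [0, 0, 0],
    [0, 0, 0],
    [0, 0, 0],
    [0, 0, 0],
    [0, 0, 0],
  ],
  delta_rot=[
    [0, 0, 0],
    [0, 0, 0],
    [0, 0, 0],
    [0, 0, 0],
    [0, 0, 0],
    [0, 0, 0],
    [0, 0, 0],
    [0, 0, 0],
  ],
)

```text
time: 18.75
ee_pos: [0.5704, 0.1473, 0.2696]
eef_rot: [0.147, 0.989, 0.0, -0.0]
ft_force: [0.6, 0.6, -0.4]
width: 0.0004
grip_force: 0.0
```

play_rows(
  claw=[1, 1, 1, 1, 1, 1, 1, 1],
  delta_pos=[
    [0, 0, 0],
    [0, 0, 0],
    [0, 0, 0],
    [0, 0, 0],
    [0, 0, 0],
    [0, 0, 0],
    [0, 0, 0],
    [0, 0, 0],
  ],
  delta_rot=[
    [0, 0, 0],
    [0, 0, 0],
    [0, 0, 0],
    [0, 0, 0],
    [0, 0, 0],
    [0, 0, 0],
    [0, 0, 0],
    [0, 0, 0],
  ],
)

```text
time: 19.55
ee_pos: [0.5704, 0.1473, 0.2696]
eef_rot: [0.147, 0.989, 0.0, -0.0]
ft_force: [0.0, 0.2, 0.7]
width: 0.0006
grip_force: 0.0
```

play_rows(
  claw=[1, 1, 1, 1, 1, 1, 1, 1],
  delta_pos=[
    [0, 0, 0],
    [0, 0, 0],
    [0, 0, 0],
    [0, 0, 0],
    [0, 0, 0],
    [0, 0, 0],
    [0, 0, 0],
    [0, 0, 0],
  ],
  delta_rot=[
    [0, 0, 0],
    [0, 0, 0],
    [0, 0, 0],
    [0, 0, 0],
    [0, 0, 0],
    [0, 0, 0],
    [0, 0, 0],
    [0, 0, 0],
  ],
)

```text
time: 20.35
ee_pos: [0.5704, 0.1473, 0.2696]
eef_rot: [0.147, 0.989, 0.0, -0.0]
ft_force: [-0.6, 0.5, 0.5]
width: 0.0002
grip_force: 0.0
```

play_rows(
  claw=[1, 1, 1, 1, 1, 1, 1, 1],
  delta_pos=[
    [0, 0, 0],
    [0, 0, 0],
    [0, 0, 0],
    [0, 0, 0],
    [0, 0, 0],
    [0, 0, 0],
    [0, 0, 0],
    [0, 0, 0],
  ],
  delta_rot=[
    [0, 0, 0],
    [0, 0, 0],
    [0, 0, 0],
    [0, 0, 0],
    [0, 0, 0],
    [0, 0, 0],
    [0, 0, 0],
    [0, 0, 0],
  ],
)

```text
time: 21.15
ee_pos: [0.5704, 0.1473, 0.2697]
eef_rot: [0.147, 0.989, 0.0, 0.0]
ft_force: [0.8, 0.4, -0.1]
width: 0.0004
grip_force: 0.0
```

play_rows(
  claw=[1, 1, 1, 1, 1, 1, 1, 1],
  delta_pos=[
    [0, 0, 0],
    [0, 0, 0],
    [0, 0, 0],
    [0, 0, 0],
    [0, 0, 0],
    [0, 0, 0],
    [0, 0, 0],
    [0, 0, 0],
  ],
  delta_rot=[
    [0, 0, 0],
    [0, 0, 0],
    [0, 0, 0],
    [0, 0, 0],
    [0, 0, 0],
    [0, 0, 0],
    [0, 0, 0],
    [0, 0, 0],
  ],
)

```text
time: 21.95
ee_pos: [0.5704, 0.1472, 0.2697]
eef_rot: [0.147, 0.989, 0.0, 0.0]
ft_force: [0.5, 0.0, -0.5]
width: 0.0006
grip_force: 0.0
```

play_rows(
  claw=[1, 1, 1, 1, 1, 1, 1, 1],
  delta_pos=[
    [0, 0, 0],
    [0, 0, 0],
    [0, 0, 0],
    [0, 0, 0],
    [0, 0, 0],
    [0, 0, 0],
    [0, 0, 0],
    [0, 0, 0],
  ],
  delta_rot=[
    [0, 0, 0],
    [0, 0, 0],
    [0, 0, 0],
    [0, 0, 0],
    [0, 0, 0],
    [0, 0, 0],
    [0, 0, 0],
    [0, 0, 0],
  ],
)

```text
time: 22.75
ee_pos: [0.5704, 0.1472, 0.2696]
eef_rot: [0.147, 0.989, 0.0, -0.0]
ft_force: [0.1, -0.2, -0.8]
width: 0.0003
grip_force: 0.0
```

```bash
python3 - <<'E'
from look import *
look(("side",))
for i in range(20): r.camera("top")
look(("side",))
c=r.camera("side");cv2.imwrite("pics/end.png",c["pixels"][...,::-1])
E
```

```text
22.75 side [311, 218, 10, 12, 75] [ 0.5576 -0.0592  0.102 ] deg -96.9 r 0.1031
23.8 side [311, 218, 10, 12, 81] [ 0.5582 -0.0586  0.102 ] deg -96.6 r 0.1025
```

View pics/end.png

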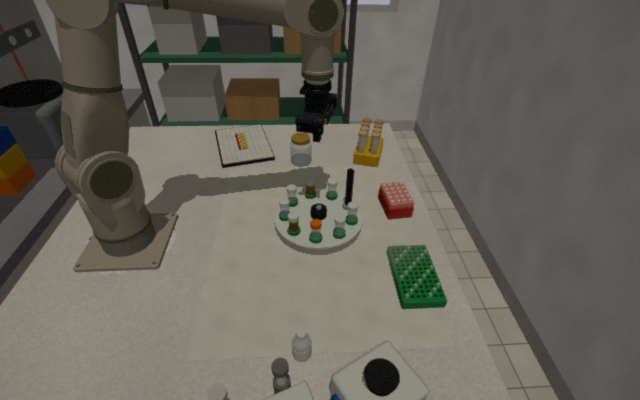

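The carousel is at rest with the orange cap at (316,224), unmoved over the last second. The jar (301,150) and bottle (302,345) are where they started, and the gripper is clear above.

```bash
python3 -c "
from bench import r
for _ in range(10): r.camera('side')
print(r.close_job())"
```

```text
the job is handed in; nothing more can be done
None
```

I pushed the carousel to about 0.93 rad/s (a turn in just under 7 s), followed the orange cap without touching it for about 5.5 s, let the carousel coast to rest, and handed the job in; the hand-in returned no verdict.

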